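Pull the filter cassette from a bench dust extractor

TASK

Take the filter out of the bench dust extractor for inspection: first slide the black damper grip along its track until the white line on it is level with the green index tab beside the track, then pinch the two orange catches on the sides of the filter cassette together and lift the cassette straight up out of its well. Finish while still holding it still and upright by the pinched catches, its bottom at least 5 cm above the extractor's top, with the damper left at the tab. Do not disturb the other things on the bench.

Things in the scene. Friction and masses are not known exactly. Their poses are not given: they have to be found in the camera images.
- extractor: Fixed light grey dust-extractor housing with a purple band, 200 (x) x 360 (y) x 100 (z) mm. Origin: centre of its underside, on the bench; its flat top (the deck) is at z 100 mm. Axes along its sides. In its frame the cassette's well is centred at x 0, y -110 mm; the aluminium damper track runs along y at x 0, from y -5 to 165 mm, 40 mm wide, 14 mm above the deck.
- damper_top (a point): Centre of the top of the black damper grip, marked with a white line along x. The grip is 28 (x) x 20 (y) x 40 (z) mm, its top 54 mm above the deck; it slides only along the extractor's y, needs about 1.5 N, has no spring and stays where it is left. Axes as the extractor's.
- damper (a joint): Position of the damper grip along its track in m, 0 to 0.12, growing towards the extractor's +y; the grip's centre is at extractor y = 0.020 + this value.
- index: Fixed green index tab on the deck beside the track, 20 (x) x 6 (y) x 14 (z) mm, centred at extractor x +34 mm; origin: centre of its underside, on the deck; axes parallel to the extractor's. The damper grip is at the tab when both have the same extractor y.
- cassette: White filter cassette, 60 (x) x 40 (y) x 115 (z) mm without catches, about 0.23 kg, seated in a 65 mm deep well, its upper 50 mm above the deck. Origin: centre of its underside; axes as the extractor's while seated. Orange sprung catches on its +y and -y sides hook under the well's rim: it lifts only with both pushed in together. 1.5 mm play a side in the well.
- catch_left_pad (a point): Centre of the outer face of the orange finger pad on the cassette's +y side; moves with the catch. Pad 24 mm wide (x), 37 mm tall, 5 to 42 mm above the deck when seated (centre 23.5 mm). The two pads measure 58 mm over their outer faces when free, 46 mm fully pinched.
- catch_right_pad (a point): The same point of the orange pad on the cassette's -y side; same sizes.
- catch_left (a joint): How far the +y catch is pushed in, m: 0 free, 0.006 fully in (stop). It clears the rim from 0.004 (cassette centred) to 0.0055. Spring: 2 N to start, 6.3 N fully in; pinch with 20 to 30 N for a firm hold.
- catch_right (a joint): The same for the -y catch, pushed towards +y.
- jar: Bystander: small closed jar, 34 mm across, 50 mm tall, standing on the deck behind the gap between track and well. Origin: centre of underside.
- brush: Bystander: brush, 160 mm long, lying on the deck along its -x edge.
- magnifier: Bystander: black hand magnifier, lens frame 92 mm across, 145 mm handle end from lens centre, 12 mm tall, lying flat to the right of the extractor. Origin: lens centre, underside.
- specimen_box: Bystander: grey open specimen box 160 x 120 x 60 mm, further right.
- bone: Bystander: brown bone specimen about 140 mm long, 34 mm tall, on a white foam sheet to the left.
- ruler: Bystander: steel scale 200 mm long, 25 mm wide, 5 mm thick, lying flat to the left of the extractor, its length along its own y.
Things that resemble listed ones, but are neither listed nor needed, are in the scene too. Of the things like the cassette, leave any that is blue; of the rest the smaller one is meant.

How it is judged (in metres and radians):
On the way, in this order (a step that is already met when the one before it is completed fails the run):
1. the damper grip stands at the green tab, the cassette still in its well (y of damper_top in the frame of index between -0.005 and 0.005 m and z of cassette in the frame of extractor below 0.045 m), for 0.2 s.
2. both catches are pinched in while the cassette is still in its well (value of joint each of catch_left, catch_right above 0.004 m and contact force between cassette and the fingers above 2 N and z of cassette in the frame of extractor below 0.05 m), for 0.05 s.
At the end, for the whole second after the job is handed in: The gripper holds the cassette still by its two catches (both pushed in more than 3.5 mm), upright within 15 degrees, its underside more than 40 mm above the deck, touching neither the extractor nor the bystanders; the damper's white line is within 5 mm of the centre of the green tab (y of damper_top in the frame of index between -0.005 and 0.005 m and z of cassette in the frame of extractor above 0.14 m and angle between cassette's own z axis and vertical below 0.26 rad and value of joint each of catch_left, catch_right above 0.0035 m and contact force between cassette and the fingers above 2 N and contact force between cassette and extractor below 0.1 N and contact force between cassette and jar below 0.1 N and contact force between cassette and brush below 0.1 N and contact force between cassette and magnifier below 0.1 N and contact force between cassette and specimen_box below 0.1 N and contact force between cassette and bone below 0.1 N and contact force between cassette and ruler below 0.1 N and linear speed of cassette below 0.03 m/s); the arm keeps its last pose, push and grip.
It fails at once if a bystander (jar, brush, magnifier, specimen box, bone or ruler) is shifted by more than 30 mm (distance of any of jar, brush, magnifier, specimen_box, bone, ruler from where it was at the start of the episode above 0.03 m).
It also fails if it takes over 48 s, if anything falls off the work surface, if the arm or the gripper's body presses on something with over 40 N, if the wrist force passes 120 N, or if a joint passes its speed limit or range.

ROBOT

A 6-joint arm with a two-finger parallel gripper is mounted at the origin on the work surface. World frame = base frame: x ahead of the robot, y to its left, z up, the work surface at z = 0. Lengths are in mm, angles in rad, forces in N, time in s.
With the tool pointing down it reaches from about 275 to 1000 mm from the base axis. Payload 8.4 kg.
Tool frame: the origin (TCP) lies between the finger pads; the fingertips stand 8 mm ahead of it and the grasp point (between the pads) lies 11 mm behind it (tcp_to_tips is the distance from the TCP to the fingertips, in mm); z points along the fingers, y is the line along which they close (so a half turn about z gives the same grasp; the last joint's range is limited). The gripper opens to 85 mm and grips with 20 to 120 N. Pads are 22 mm wide; open, the fingers measure 114 mm over their backs; the gripper's body (76 mm by 85 mm) begins 54 mm behind the grasp point. The pads swing forward as they close: fully open they stand 13 mm farther back than shut.
Start: joints at [-1.238, 0.353, 1.633, -0, 1.155, -0.002], TCP at [205.361, -590.3, 201.981] pointing down, gripper open.
Joint ranges: [-2.63, 2.63], [-0.92, 2.1], [0.06, 2.66], [-1.3, 4.44], [0, 2.69], [-3.02, 3.02]. Speed limits (rad/s): [2.22, 2.22, 2.79, 3.14, 3.14, 3.14].

INTERFACE

Orientations are given as [roll, pitch, yaw] about the fixed x, y, z axes, in that order (R = Rz(yaw) Ry(pitch) Rx(roll)).
In Python, from rig import * gives the robot as it stands.
- The arm moves only by the tool step_arm, never from a script. Its argument "motion" is a list of rows, each an object with "claw": the finger opening in mm, from 0 to 85.4; "delta_pos": the shift along the tool's x, y, z in mm, a list of three; "turn": the turn about the tool's z in rad. In form: [{"claw": claw, "delta_pos": [dx, dy, dz], "turn": turn}, ...]. A call has 1 to 8 rows; each row shifts and turns the commanded pose from where the row before left it, along the tool's axes as they then stand; what a row does not reach is not made up. A row lasts 1/12 s, in which the tool goes at most 41.7 mm and 7.16 degrees, less where a joint would pass 70% of its speed; a pose out of reach is approached as far as the arm can. A call is refused whole if a number of a shift passes 41.7 or a number of a turn 0.125, either way. A call with a gripper value outside its range is refused whole. The fingers move at their own pace and stop on an object; "force" is the grip in N (left out, the last holds). Time passes only in rows, so rows that do not move let the fingers close. It gives the time, the measured TCP pose, the force, the opening and the grip force at its end, in the units of the state.
- sense(): the state, without advancing time (a new reading comes with each control period).
- grab_frame(name): name is "scene" or "top" or "wrist"; returns a dict with "img" (384x512x3 uint8, red, green, blue), "vertical_fov" (degrees; the focal length in pixels is half the picture's height over the tangent of half this angle, whatever the lens; pixels are square), "cx", "cy" (the principal point, pixels), "R" (3x3) and "t" (3): a world point X has camera coordinates R X + t. Camera axes: x right, y down, z forward; pixel columns grow to the right and rows downward; lengths in mm; the calibration is good to about 2 mm. The wrist camera is an equidistant fisheye: a pixel r from the principal point sees the ray r / f radians off the axis. A picture is of the moment at which its call begins. There is no depth.
- sign_off(): hands the job in; it is judged then, once.
The state is a dict: "clock": time; "qpos": joint angles; "qvel": joint speeds; "joint_efforts": joint torques, N m; "eef_pos": TCP position; "tcp_rot": TCP orientation; "contact_force": force on the tool from outside, world axes, zero at the start; "wrist_torque": the same for the moment, N m; "opening": opening from 0.0 (shut) to 1.0 (fully open); "grasp_force": force on a finger pad.
Only numpy, scipy, OpenCV 4.12 (cv2) and the standard library are available. Lean on these libraries where they do the work, as an engineer would, in place of code of your own. Each camera call takes 0.05 s, during which the arm holds its last target. There are 200 camera calls.

## Working session

There is one attempt and no reset: what is moved stays moved. The work goes in short steps, Python scripts to look and compute and a tool call to move; the robot and the scene stay as the last step left them, time stands still between calls to the robot, and variables do not carry over. Pictures are saved under pics/ and viewed, at most 10 in all, crops included, and the job is handed in when it is done.

Besides the shell and the picture viewer there is one more tool, called by a JSON object that holds its "fn" and its "kwargs", one argument or row to a line. step_arm: Moves the arm, as the interface text tells. Its arguments: {"type":"object","properties":{"motion":{"type":"array","items":{"type":"object","properties":{"claw":{"type":"number"},"delta_pos":{"type":"array","items":{"type":"number"}},"turn":{"type":"number"}}}},"force":{"type":"number"}},"required":["motion"]}

```bash
mkdir -p pics; ls; cat > h.py <<'E'
from rig import *
import numpy as np, cv2
def cap(n,fn):
    d=grab_frame(n); cv2.imwrite('pics/%s.png'%fn,cv2.cvtColor(d['img'],cv2.COLOR_RGB2BGR))
    np.savez('pics/%s.npz'%fn,**d); return d
def load(fn): return np.load('pics/%s.npz'%fn)
def f_of(d): return d['img'].shape[0]/2/np.tan(np.radians(float(d['vertical_fov']))/2)
def ray(d,u,v,fish=False):
    f=f_of(d); a=np.array([u-d['cx'],v-d['cy']],float)
    if fish:
        r=np.hypot(*a); th=r/f; c=np.r_[a/max(r,1e-9)*np.sin(th),np.cos(th)]
    else: c=np.r_[a/f,1]
    R=np.array(d['R']); return -R.T@np.array(d['t']), R.T@c
def at_z(d,u,v,z,fish=False):
    o,r=ray(d,u,v,fish); return o+r*(z-o[2])/r[2]
def proj(d,X,fish=False):
    c=np.array(d['R'])@np.array(X,float)+np.array(d['t']); f=f_of(d)
    if fish:
        r=np.hypot(c[0],c[1]); th=np.arctan2(r,c[2]); p=c[:2]/r*th*f
    else: p=c[:2]/c[2]*f
    return p+[d['cx'],d['cy']]
E
python3 - <<'E'
from h import *
a=cap('top','top0');b=cap('scene','scene0')
for d in(a,b): print(d['vertical_fov'],d['cx'],d['cy'],(-np.array(d['R']).T@np.array(d['t'])).round(),np.round(d['R'],2).tolist())
print(sense())
cv2.imwrite('pics/v0.png',np.vstack([cv2.imread('pics/top0.png'),cv2.imread('pics/scene0.png')])[:, :][:, :])
E
python3 -c "
import cv2
for n in('top0','scene0'): cv2.imwrite('pics/%sb.png'%n,cv2.resize(cv2.imread('pics/%s.png'%n),(800,600),interpolation=cv2.INTER_CUBIC))"
```

```text
pics
45.9990364297814 252.80313804155227 196.80373825742805 [ 462.  -35. 1453.] [[-0.0, -1.0, -0.01], [-1.0, 0.0, -0.09], [0.09, 0.01, -1.0]]
52.433442450034654 253.4194717579382 192.21005903392006 [1654.  105.  814.] [[-0.13, 0.99, -0.0], [0.54, 0.07, -0.84], [-0.83, -0.11, -0.54]]
{'clock': 0.1, 'qpos': array([-1.23841123e+00,  3.53595011e-01,  1.63408537e+00, -3.62425245e-05,
        1.15522257e+00, -2.37491654e-03]), 'qvel': array([-0.0005128 , -0.00438922, -0.00301509, -0.00022106,  0.00036147,
        0.0012807 ]), 'joint_efforts': array([ 1.69874288e-04, -6.06356621e+01, -3.42820466e+01,  4.24077029e-05,
        4.14559938e-03, -1.16718650e-05]), 'eef_pos': array([ 205.18237568, -589.84155868,  201.31576393]), 'tcp_rot': array([-3.14028228e+00,  3.00265986e-05,  3.34774683e-01]), 'contact_force': array([-0.87646819,  0.00783301, -0.38639353]), 'wrist_torque': array([ 0.00777815, -0.00268787, -0.00773892]), 'grasp_force': 0.0, 'opening': 1.0004301398416426}
```

View pics/top0b.png

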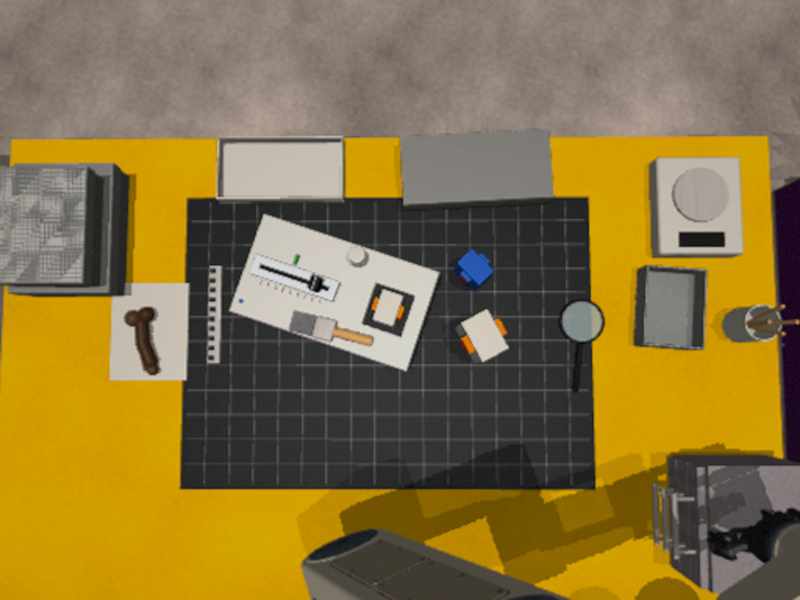

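View pics/scene0b.png

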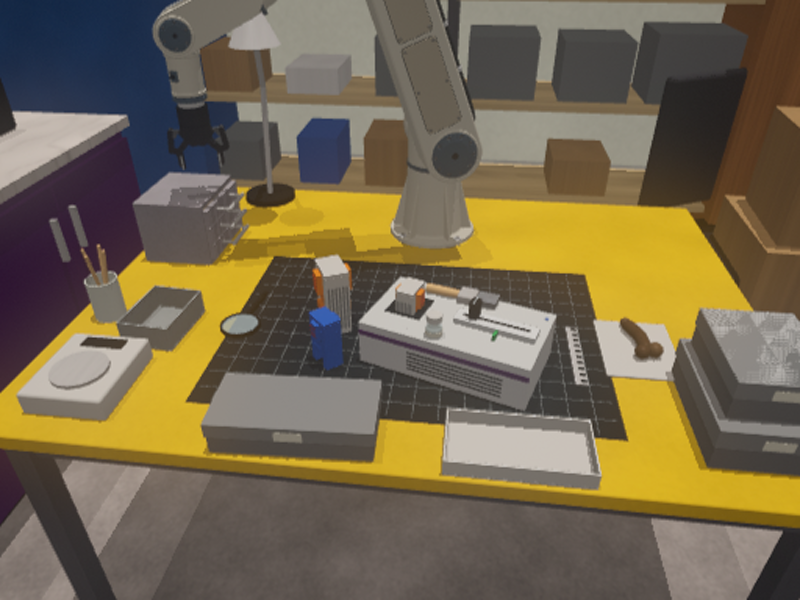

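The top view (800 px scale) shows the extractor's corners at about (264,214), (438,270), (407,370) and (230,311). The seated white cassette is at (387,307), the damper grip at about (317,283) and the green tab at (296,260). The decoys are the taller white cassette at (483,335) and the blue one at (474,268).

```bash
python3 - <<'E'
from h import *
d=load('top0'); k=.64
P=np.array([at_z(d,u*k,v*k,100) for u,v in[(264,214),(438,270),(407,370),(230,311)]])
print(P.round()); print([np.linalg.norm(P[i]-P[(i+1)%4]).round() for i in range(4)])
ey=(P[0]-P[1]+P[3]-P[2])[:2]; yaw=np.arctan2(-ey[0],ey[1]); c=P.mean(0)[:2]
print('yaw',yaw,'c',c)
R=np.array([[np.cos(yaw),-np.sin(yaw)],[np.sin(yaw),np.cos(yaw)]])
for n,u,v,z in[('cas',387,307,150),('grip',316,282,154),('tab',296,259,114),('jar',358,254,150)]:
    p=at_z(d,u*k,v*k,z)[:2]; print(n,p.round(),'ext',(R.T@(p-c)).round())
print('cas from model',c+R@[0,-110])
s=sense(); print(s['eef_pos'],s['tcp_rot'])
p=c+R@[0,60]; print('mid',p)
E
```

```text
[[ 763.  236.  100.]
 [ 652. -102.  100.]
 [ 460.  -42.  100.]
 [ 574.  298.  100.]]
[np.float64(356.0), np.float64(201.0), np.float64(359.0), np.float64(200.0)]
yaw -0.320029058520777 c [612.10359939  97.37813023]
cas [576.  -5.] ext [  -2. -109.]
grip [623. 126.] ext [ 1. 31.]
tab [672. 170.] ext [34. 88.]
jar [675.  49.] ext [ 75. -26.]
cas from model [577.49824357  -7.03676022]
[ 205.18237568 -589.84155868  201.31576393] [-3.14028228e+00  3.00265986e-05  3.34774683e-01]
mid [630.97924803 154.33170684]
```

{"fn": "step_arm", "kwargs": {
  "motion": [
    {"claw": 85, "delta_pos": [0, 0, -17], "turn": 0.109},
    {"claw": 85, "delta_pos": [0, 0, -17], "turn": 0.109},
    {"claw": 85, "delta_pos": [0, 0, -17], "turn": 0.109},
    {"claw": 85, "delta_pos": [0, 0, -17], "turn": 0.109},
    {"claw": 85, "delta_pos": [0, 0, -17], "turn": 0.109},
    {"claw": 85, "delta_pos": [0, 0, -17], "turn": 0.11}
  ]
}}

```text
clock: 0.6
eef_pos: [205.3, -590.0, 304.4]
tcp_rot: [-3.141, 0.0, -0.326]
contact_force: [-0.3, -0.2, -0.4]
opening: 0.994
grasp_force: 0.0
```

{"fn": "step_arm", "kwargs": {
  "motion": [
    {"claw": 85, "delta_pos": [8.5, -40, 0], "turn": 0},
    {"claw": 85, "delta_pos": [8.5, -40, 0], "turn": 0},
    {"claw": 85, "delta_pos": [8.5, -40, 0], "turn": 0},
    {"claw": 85, "delta_pos": [8.5, -40, 0], "turn": 0},
    {"claw": 85, "delta_pos": [8.5, -40, 0], "turn": 0},
    {"claw": 85, "delta_pos": [8.5, -40, 0], "turn": 0},
    {"claw": 85, "delta_pos": [8.5, -40, 0], "turn": 0},
    {"claw": 85, "delta_pos": [8.5, -40, 0], "turn": 0}
  ]
}}

```text
clock: 1.27
eef_pos: [371.0, -306.0, 303.8]
tcp_rot: [-3.141, 0.0, -0.321]
contact_force: [1.5, -0.4, 0.3]
opening: 0.994
grasp_force: 0.0
```

{"fn": "step_arm", "kwargs": {
  "motion": [
    {"claw": 85, "delta_pos": [8.5, -40, 0], "turn": 0},
    {"claw": 85, "delta_pos": [8.5, -40, 0], "turn": 0},
    {"claw": 85, "delta_pos": [8.5, -40, 0], "turn": 0},
    {"claw": 85, "delta_pos": [8.5, -40, 0], "turn": 0},
    {"claw": 85, "delta_pos": [8.5, -40, 0], "turn": 0},
    {"claw": 85, "delta_pos": [8.5, -40, 0], "turn": 0},
    {"claw": 85, "delta_pos": [8.5, -40, 0], "turn": 0},
    {"claw": 85, "delta_pos": [8.5, -40, 0], "turn": 0}
  ]
}}

```text
clock: 1.93
eef_pos: [536.3, -23.6, 303.8]
tcp_rot: [3.141, 0.0, -0.32]
contact_force: [0.9, -0.6, -0.2]
opening: 0.992
grasp_force: 0.0
```

{"fn": "step_arm", "kwargs": {
  "motion": [
    {"claw": 85, "delta_pos": [8.5, -40, 0], "turn": 0},
    {"claw": 85, "delta_pos": [8.5, -40, 0], "turn": 0},
    {"claw": 85, "delta_pos": [8.5, -40, 0], "turn": 0},
    {"claw": 85, "delta_pos": [8.5, -40, 0], "turn": 0},
    {"claw": 85, "delta_pos": [0, 0, 0], "turn": 0},
    {"claw": 85, "delta_pos": [0, 0, 0], "turn": 0}
  ]
}}

```text
clock: 2.43
eef_pos: [618.7, 117.4, 302.8]
tcp_rot: [3.141, 0.001, -0.317]
contact_force: [-0.2, -0.7, -0.2]
opening: 1.0
grasp_force: 0.0
```

```bash
python3 - <<'E'
from h import *
d=cap('wrist','w1'); print(d['vertical_fov'],d['cx'],d['cy'],(-np.array(d['R']).T@np.array(d['t'])).round(),np.round(d['R'],2).tolist())
s=sense();print(s['clock'],s['eef_pos'],s['tcp_rot'],s['qpos'])
cv2.imwrite('pics/w1b.png',cv2.resize(cv2.imread('pics/w1.png'),(800,600),interpolation=cv2.INTER_CUBIC))
E
```

```text
65.70646984690485 256.6164564035777 190.57882748853828 [690.  94. 476.] [[-0.31, -0.95, 0.0], [-0.91, 0.3, 0.29], [-0.28, 0.09, -0.96]]
2.4833 [618.17969207 116.03952607 303.03253954] [ 3.14042153e+00  1.44465394e-03 -3.18646484e-01] [ 1.83363615e-01  2.85044931e-01  1.50401394e+00 -3.39392525e-04
  1.35436373e+00  2.07287877e+00]
```

View pics/w1b.png

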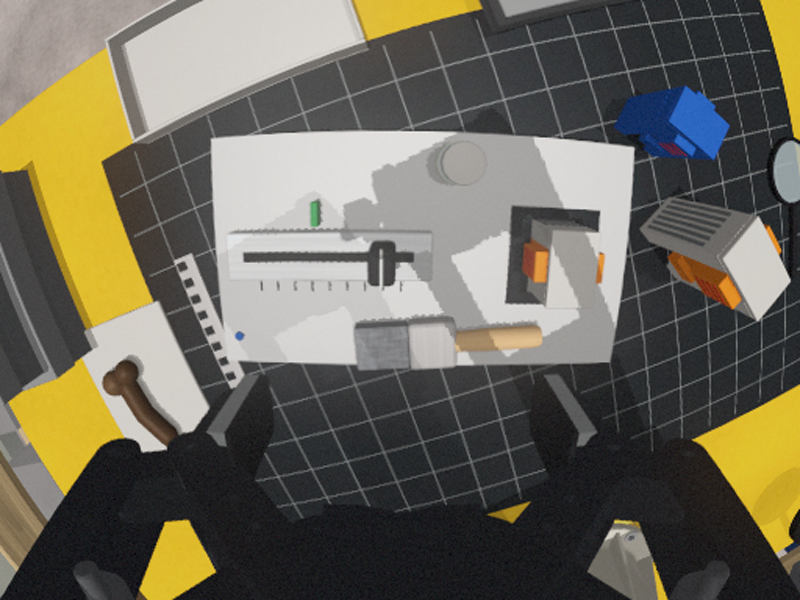

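The wrist view shows the grip at about (381,262) with its white line, the green tab at (315,213), the cassette top at about (567,263) and its orange pads at (535,263) and (601,267). The jar is at (463,162) and the deck's corners at (212,139), (634,147), (611,362) and (222,362).

```bash
python3 - <<'E'
from h import *
d=load('w1'); k=.64
P=np.array([at_z(d,u*k,v*k,100,True) for u,v in[(212,139),(634,147),(611,362),(222,362)]])
print(P.round()); print([np.linalg.norm(P[i]-P[(i+1)%4]).round() for i in range(4)])
ey=(P[0]-P[1]+P[3]-P[2])[:2]; yaw=np.arctan2(-ey[0],ey[1]); c=P.mean(0)[:2]
print('yaw',yaw,'c',c)
c0=np.array([612.1,97.4]);y0=-.32
R=np.array([[np.cos(y0),-np.sin(y0)],[np.sin(y0),np.cos(y0)]])
for n,u,v,z in[('cas',571,264,150),('tab',315,211,114),('jar',463,161,150)]:
    p=at_z(d,u*k,v*k,z,True)[:2]; print(n,p.round(),'ext',(R.T@(p-c0)).round(1))
# green tab, segmentation
im=d['img'].astype(int); g=(im[...,1]>im[...,0]+40)&(im[...,1]>im[...,2]+25)
vv,uu=np.nonzero(g); print('green',len(vv),uu.mean()/k,vv.mean()/k,'ext',(R.T@(at_z(d,uu.mean(),vv.mean(),109,True)[:2]-c0)).round(1))
I=cv2.cvtColor(d['img'],cv2.COLOR_RGB2BGR)
a=cv2.resize(I[120:200,185:285],(800,640),interpolation=cv2.INTER_CUBIC)[:300*2]
cv2.imwrite('pics/c1.png',np.hstack([cv2.resize(I[125:205,210:270],(330,440),interpolation=cv2.INTER_CUBIC),cv2.resize(I[125:205,315:400],(467,440),interpolation=cv2.INTER_CUBIC)]))
E
```

```text
[[ 763.  236.  100.]
 [ 648. -105.  100.]
 [ 457.  -42.  100.]
 [ 574.  308.  100.]]
[np.float64(360.0), np.float64(201.0), np.float64(369.0), np.float64(202.0)]
yaw -0.3235256590310244 c [610.37254159  98.91366727]
cas [581.  -6.] ext [   2.8 -107.5]
tab [674. 169.] ext [36.3 87.9]
jar [677.  52.] ext [ 75.4 -22.7]
green 62 313.28125 213.65927419354838 ext [33.6 90.3]
```

View pics/c1.png

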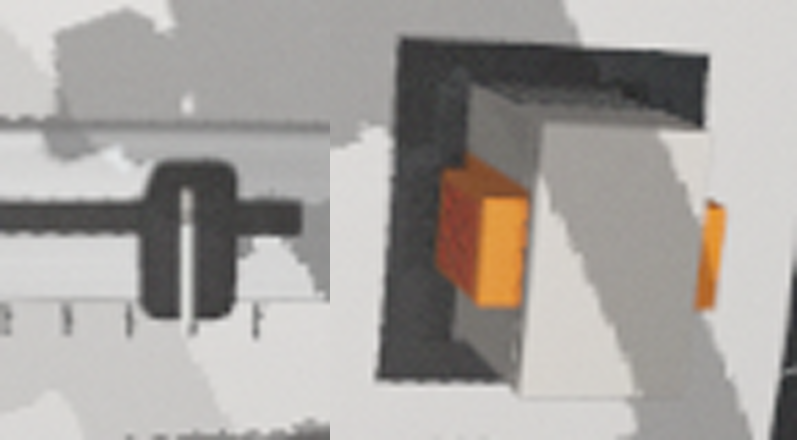

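The left crop shows the grip's top face centred at about (188,269), with the white line at column 188. In the right crop the cassette's top-face corners are at about (541,125), (707,128), (690,397) and (520,397).

```bash
python3 - <<'E'
from h import *
d=load('w1')
c0=np.array([611.5,98]);y0=-.321
R=np.array([[np.cos(y0),-np.sin(y0)],[np.sin(y0),np.cos(y0)]])
for n,u,v,z in[('grip',210+188/5.5,125+269/5.5,154),('lineA',210+188/5.5,125+220/5.5,154),('lineB',210+188/5.5,125+318/5.5,154)]+[('cas',315+(x-330)/5.49,125+y/5.5,150) for x,y in((541,125),(707,128),(690,397),(520,397),(614,262))]:
    p=at_z(d,u,v,z,True)[:2]; print(n,p.round(1),'ext',(R.T@(p-c0)).round(1))
s=sense(); print(s['eef_pos'], 'tcp ext',R.T@(s['eef_pos'][:2]-c0))
E
```

```text
grip [619.6 130.8] ext [-2.7 33.7]
lineA [629.2 127.6] ext [ 7.5 33.6]
lineB [609.8 134.2] ext [-13.   33.8]
cas [609.7   2.9] ext [ 28.3 -90.8]
cas [598.4 -33.9] ext [  29.2 -129.3]
cas [540.1 -17.6] ext [ -31.3 -132.2]
cas [553.2  21.3] ext [-31.2 -91.2]
cas [576.1  -6.2] ext [  -0.7 -110. ]
[618.17969207 116.03952607 303.03253954] tcp ext [ 0.64674333 19.22562119]
```

{"fn": "step_arm", "kwargs": {
  "motion": [
    {"claw": 50, "delta_pos": [-0.5, -13.5, 25], "turn": 0},
    {"claw": 50, "delta_pos": [0, 0, 30], "turn": 0},
    {"claw": 50, "delta_pos": [0, 0, 30], "turn": 0},
    {"claw": 50, "delta_pos": [0, 0, 30], "turn": 0},
    {"claw": 50, "delta_pos": [0, 0, 20], "turn": 0},
    {"claw": 50, "delta_pos": [0, 0, 20], "turn": 0},
    {"claw": 50, "delta_pos": [0, 0, 16], "turn": 0},
    {"claw": 50, "delta_pos": [0, 0, 0], "turn": 0}
  ]
}}

```text
clock: 3.15
eef_pos: [619.4, 126.5, 129.7]
tcp_rot: [3.138, 0.005, -0.322]
contact_force: [0.1, -0.9, -1.1]
opening: 0.588
grasp_force: 0.0
```

{"fn": "step_arm", "kwargs": {
  "motion": [
    {"claw": 10, "delta_pos": [0, 0, 0], "turn": 0},
    {"claw": 10, "delta_pos": [0, 0, 0], "turn": 0},
    {"claw": 10, "delta_pos": [0, 0, 0], "turn": 0},
    {"claw": 10, "delta_pos": [0, 0, 0], "turn": 0},
    {"claw": 10, "delta_pos": [0, 0, 0], "turn": 0},
    {"claw": 10, "delta_pos": [0, 0, 0], "turn": 0}
  ],
  "force": 25
}}

```text
clock: 3.65
eef_pos: [622.6, 128.6, 133.7]
tcp_rot: [-3.141, -0.001, -0.32]
contact_force: [0.6, 0.7, -0.1]
opening: 0.115
grasp_force: 0.0
```

```bash
python3 - <<'E'
from h import *
d=cap('wrist','w2')
I=cv2.cvtColor(d['img'],cv2.COLOR_RGB2BGR)
cv2.imwrite('pics/w2b.png',cv2.resize(I,(800,600),interpolation=cv2.INTER_CUBIC))
print(sense()['eef_pos'])
E
```

```text
[622.49556137 128.5923873  133.47161763]
```

View pics/w2b.png

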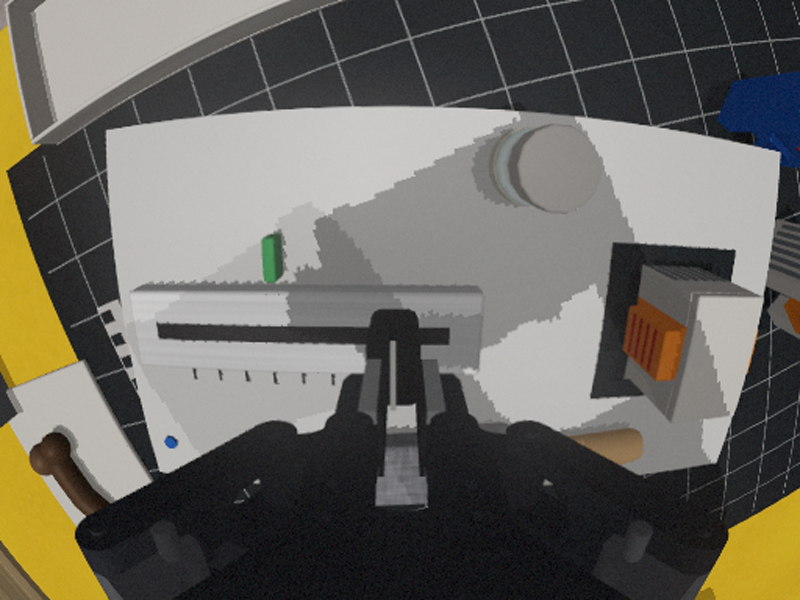

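The grip now appears at the fingertips: its white line is at column 393, rows 340–405, and the finger pads are at columns 375 and 430. I'll project the models to see where the pads are relative to the grip.

```bash
python3 - <<'E'
from h import *
d=load('w2')
c0=np.array([611.5,98]);y0=-.321
R=np.array([[np.cos(y0),-np.sin(y0)],[np.sin(y0),np.cos(y0)]])
t=R.T@(np.array([622.5,128.6])-c0);print('tcp ext',t)
W=lambda x,y,z: np.r_[c0+R@[x,y],z]
for n,p in[('knob -x-y top',(-14,23,154)),('knob -x+y',(-14,43,154)),('knob +x+y',(14,43,154)),('knob+x-y',(14,23,154)),('knob+x+y bot',(14,43,114)),
 ('pad+5 z144 +x',(t[0]+11,t[1]+5,130)),('pad-5',(t[0]+11,t[1]-5,130)),('track',(20,165,114)),('track2',(20,-5,114)),('tab',(34,88,114))]:
  print(n,(proj(d,W(*p),True)/.64).round())
print('line at154',[(R.T@(at_z(d,u*.64,v*.64,154,True)[:2]-c0)).round(1) for u,v in((393,341),(393,404),(372,341),(418,341))])
g=d['img'].astype(int); m=(g[...,1]>g[...,0]+40)&(g[...,1]>g[...,2]+25); v,u=np.nonzero(m);print(len(u),(R.T@(at_z(d,u.mean(),v.mean(),108,True)[:2]-c0)).round(1))
print('tab top edges at114',[(R.T@(at_z(d,u*.64,v*.64,114,True)[:2]-c0)).round(1) for u,v in((263,238),(264,281),(276,281))])
print('track ends',[(R.T@(at_z(d,u*.64,v*.64,114,True)[:2]-c0)).round(1) for u,v in((131,291),(483,291))])
E
```

```text
tcp ext [ 0.78334561 32.50763556]
knob -x-y top [424. 408.]
knob -x+y [371. 408.]
knob +x+y [370. 340.]
knob+x-y [426. 340.]
knob+x+y bot [375. 305.]
pad+5 z144 +x [387. 323.]
pad-5 [412. 323.]
track [129. 293.]
track2 [485. 292.]
tab [272. 261.]
line at154 [array([13.5, 34.7]), array([-12.2,  34.9]), array([13.5, 42.2]), array([13.5, 25.8])]
218 [33.6 91.4]
tab top edges at114 [array([44.4, 91.4]), array([25.1, 92.3]), array([25.1, 86.8])]
track ends [array([ 20.8, 163.4]), array([20.5, -3.9])]
```

{"fn": "step_arm", "kwargs": {
  "motion": [
    {"claw": 0, "delta_pos": [0, 0, 0], "turn": 0},
    {"claw": 0, "delta_pos": [0, 0, 0], "turn": 0},
    {"claw": 0, "delta_pos": [0, 0, 0], "turn": 0},
    {"claw": 0, "delta_pos": [0, 0, 0], "turn": 0}
  ],
  "force": 25
}}

```text
clock: 4.03
eef_pos: [622.3, 128.5, 132.9]
tcp_rot: [3.142, 0.0, -0.32]
contact_force: [0.3, 0.3, -0.5]
opening: -0.001
grasp_force: 0.0
```

```bash
python3 - <<'E'
from h import *
d=cap('wrist','w3'); s=sense(); print(s['opening'],s['grasp_force'],s['contact_force'],s['eef_pos'])
I=cv2.cvtColor(d['img'],cv2.COLOR_RGB2BGR)
I=cv2.convertScaleAbs(I[180:310,190:330],alpha=1.8,beta=30)
cv2.imwrite('pics/w3b.png',cv2.resize(I,(630,585),interpolation=cv2.INTER_CUBIC))
E
```

```text
0.0026097943200065507 0.0 [0.47881812 0.07990893 0.50198536] [622.29173815 128.54103924 132.92958164]
```

View pics/w3b.png

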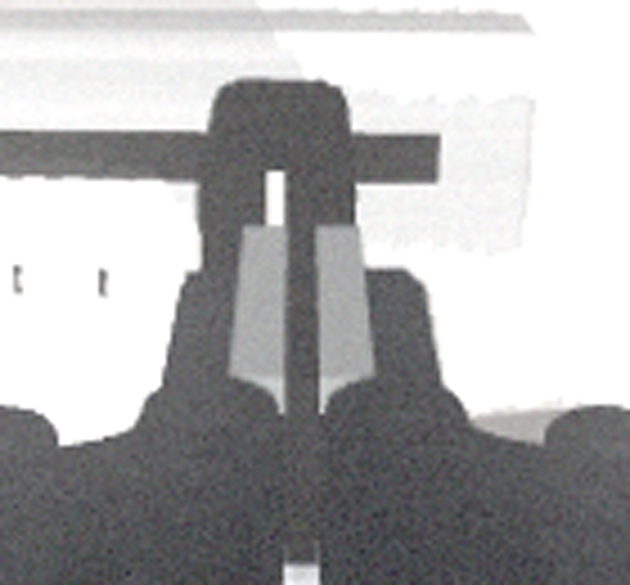

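The crop shows the closed fingers lying over the grip's top. The pad ends are at row 225 (crop), hiding the grip, so the fingertips are above it. The white line is at column 275 and the finger gap at 302.

```bash
python3 - <<'E'
from h import *
d=load('w3')
c0=np.array([611.5,98]);y0=-.321
R=np.array([[np.cos(y0),-np.sin(y0)],[np.sin(y0),np.cos(y0)]])
s=sense();t=R.T@(s['eef_pos'][:2]-c0);print(t)
W=lambda x,y,z: np.r_[c0+R@[x,y],z]
C=-np.array(d['R']).T@d['t'];print('cam',C,'ext',R.T@(C[:2]-c0), 'rel tcp z',C[2]-s['eef_pos'][2])
d1=load('w1');C1=-d1['R'].T@d1['t'];print('w1 cam',C1)
for x in(11,-11):
  for z in(125,140,155,165,175): print(x,z,proj(d,W(t[0]+x,t[1],z),True).round(1))
print('measured tip edge',190+301/4.5,180+225/4.5)
print('knob edges z154 measured px->ext',[(R.T@(at_z(d,190+u/4.5,180+170/4.5,154,True)[:2]-c0)).round(1) for u in(203,275,353)])
import rig; print([n for n in dir(rig) if not n.startswith('_')])
E
```

```text
[ 0.60432474 32.38597663]
cam [693.15483648 104.45895403 305.84599859] ext [75.44603721 31.89241097] rel tcp z 172.91641694940188
w1 cam [689.95207391  93.6126275  475.60526835]
11 125 [255.6 204. ]
11 140 [255.5 212.4]
11 155 [255.5 222.2]
11 165 [255.4 229.7]
11 175 [255.3 238.1]
-11 125 [255.6 234.9]
-11 140 [255.6 245.2]
-11 155 [255.5 257. ]
-11 165 [255.4 265.9]
-11 175 [255.4 275.8]
measured tip edge 256.8888888888889 230.0
knob edges z154 measured px->ext [array([13.8, 43.6]), array([13.8, 34.8]), array([13.8, 25.2])]
['MotionError', 'grab_frame', 'sense', 'sign_off', 'tcp_to_tips']
```

```bash
python3 - <<'E'
import rig; print(rig.tcp_to_tips, rig.tcp_to_tips() if callable(rig.tcp_to_tips) else '')
E
```

```text
8.0
```

The evidence contradicts the nominal tip offset. The fingers closed to 0 with no contact, and the pad ends project to z≈165, so the real tips are about 32 mm above the reported TCP. I'll open, shift 2 mm onto the grip and go down gently, watching the force.

{"fn": "step_arm", "kwargs": {
  "motion": [
    {"claw": 45, "delta_pos": [0, -2, -5], "turn": 0},
    {"claw": 45, "delta_pos": [0, 0, 0], "turn": 0},
    {"claw": 45, "delta_pos": [0, 0, 0], "turn": 0},
    {"claw": 45, "delta_pos": [0, 0, 0], "turn": 0},
    {"claw": 45, "delta_pos": [0, 0, 0], "turn": 0},
    {"claw": 45, "delta_pos": [0, 0, 10], "turn": 0},
    {"claw": 45, "delta_pos": [0, 0, 5], "turn": 0},
    {"claw": 45, "delta_pos": [0, 0, 5], "turn": 0}
  ]
}}

```text
clock: 4.75
eef_pos: [622.3, 130.3, 116.7]
tcp_rot: [3.141, 0.001, -0.32]
contact_force: [-0.5, -0.3, 0.3]
opening: 0.526
grasp_force: 0.0
```

{"fn": "step_arm", "kwargs": {
  "motion": [
    {"claw": 45, "delta_pos": [0, 0, 5], "turn": 0},
    {"claw": 45, "delta_pos": [0, 0, 5], "turn": 0},
    {"claw": 45, "delta_pos": [0, 0, 5], "turn": 0},
    {"claw": 45, "delta_pos": [0, 0, 0], "turn": 0},
    {"claw": 45, "delta_pos": [0, 0, 0], "turn": 0}
  ]
}}

```text
clock: 5.17
eef_pos: [622.7, 130.3, 102.6]
tcp_rot: [3.141, 0.001, -0.32]
contact_force: [0.2, -1.0, 0.7]
opening: 0.528
grasp_force: 0.0
```

{"fn": "step_arm", "kwargs": {
  "motion": [
    {"claw": 10, "delta_pos": [0, 0, 0], "turn": 0},
    {"claw": 10, "delta_pos": [0, 0, 0], "turn": 0},
    {"claw": 10, "delta_pos": [0, 0, 0], "turn": 0},
    {"claw": 10, "delta_pos": [0, 0, 0], "turn": 0},
    {"claw": 10, "delta_pos": [0, 0, 0], "turn": 0}
  ],
  "force": 20
}}

```text
clock: 5.58
eef_pos: [623.2, 130.5, 103.4]
tcp_rot: [-3.141, -0.001, -0.32]
contact_force: [-0.7, 0.3, 2.8]
opening: 0.236
grasp_force: 23.8
```

The grip is now held: the opening reads 20.2 mm and the force 24 N. I'll slide it about 55 mm towards +y.

{"fn": "step_arm", "kwargs": {
  "motion": [
    {"claw": 10, "delta_pos": [0, -7, 0], "turn": 0},
    {"claw": 10, "delta_pos": [0, -8, 0], "turn": 0},
    {"claw": 10, "delta_pos": [0, -8, 0], "turn": 0},
    {"claw": 10, "delta_pos": [0, -8, 0], "turn": 0},
    {"claw": 10, "delta_pos": [0, -8, 0], "turn": 0},
    {"claw": 10, "delta_pos": [0, -8, 0], "turn": 0},
    {"claw": 10, "delta_pos": [0, -7.5, 0], "turn": 0},
    {"claw": 10, "delta_pos": [0, 0, 0], "turn": 0}
  ]
}}

```text
clock: 6.25
eef_pos: [641.5, 184.3, 103.5]
tcp_rot: [-3.14, -0.002, -0.319]
contact_force: [2.5, 0.8, 5.2]
opening: 0.229
grasp_force: 24.3
```

{"fn": "step_arm", "kwargs": {
  "motion": [
    {"claw": 10, "delta_pos": [0, 0, 0], "turn": 0},
    {"claw": 10, "delta_pos": [0, 0, 0], "turn": 0},
    {"claw": 10, "delta_pos": [0, 0, 0], "turn": 0}
  ]
}}

```text
clock: 6.5
eef_pos: [640.9, 182.8, 103.4]
tcp_rot: [-3.14, -0.001, -0.32]
contact_force: [2.4, 0.8, 4.4]
opening: 0.229
grasp_force: 24.2
```

```bash
python3 - <<'E'
from h import *
d=cap('wrist','w4'); s=sense(); print(s['clock'],s['eef_pos'],s['grasp_force'])
c0=np.array([611.5,98]);y0=-.321
R=np.array([[np.cos(y0),-np.sin(y0)],[np.sin(y0),np.cos(y0)]])
print('tcp ext',R.T@(s['eef_pos'][:2]-c0))
I=cv2.cvtColor(d['img'],cv2.COLOR_RGB2BGR)
g=d['img'].astype(int); m=(g[...,1]>g[...,0]+40)&(g[...,1]>g[...,2]+25); v,u=np.nonzero(m);print(len(u),u.min(),u.max(),v.min(),v.max(),(R.T@(at_z(d,u.mean(),v.mean(),110,True)[:2]-c0)).round(1))
u0,v0=186,100
I=cv2.convertScaleAbs(I[v0:v0+150,u0:u0+140],alpha=1.5,beta=20)
cv2.imwrite('pics/w4b.png',cv2.resize(I,(560,600),interpolation=cv2.INTER_CUBIC))
E
```

```text
6.55 [640.92236662 182.60652522 103.44386848] 24.22028124332428
tcp ext [ 1.22480139 89.5680726 ]
335 251 260 160 193 [34.1 89.7]
```

View pics/w4b.png

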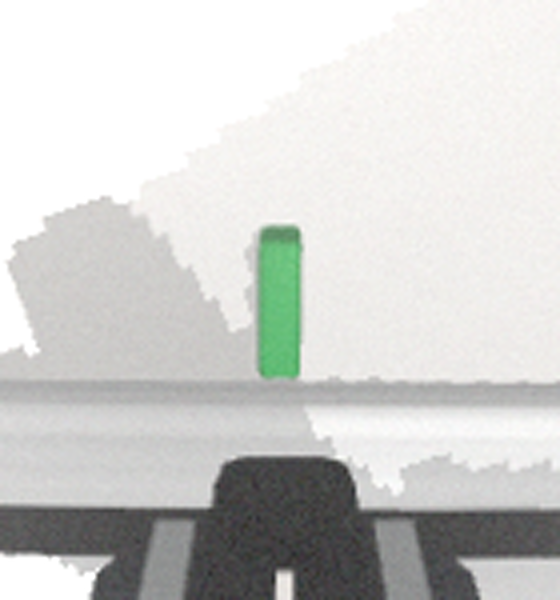

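The grip stands level with the tab: tab column 279, white line 285 (crop), under 1 mm apart, and the gripper centre agrees at ext y 89.6 against 89.7. I'll release and move above the cassette.

{"fn": "step_arm", "kwargs": {
  "motion": [
    {"claw": 45, "delta_pos": [0, 0, 0], "turn": 0},
    {"claw": 45, "delta_pos": [0, 0, 0], "turn": 0},
    {"claw": 45, "delta_pos": [0, 0, 0], "turn": 0},
    {"claw": 45, "delta_pos": [0, 0, -10], "turn": 0},
    {"claw": 45, "delta_pos": [0, 0, -20], "turn": 0},
    {"claw": 45, "delta_pos": [0, 0, -25], "turn": 0},
    {"claw": 85, "delta_pos": [0, 0, -25], "turn": 0},
    {"claw": 85, "delta_pos": [0, 20, -20], "turn": 0}
  ]
}}

```text
clock: 7.22
eef_pos: [634.8, 165.4, 205.4]
tcp_rot: [-3.139, -0.001, -0.319]
contact_force: [1.1, -1.1, 0.6]
opening: 0.792
grasp_force: 0.0
```

{"fn": "step_arm", "kwargs": {
  "motion": [
    {"claw": 85, "delta_pos": [-1, 30, 0], "turn": 0},
    {"claw": 85, "delta_pos": [0, 30, 0], "turn": 0},
    {"claw": 85, "delta_pos": [0, 30, 0], "turn": 0},
    {"claw": 85, "delta_pos": [0, 30, 0], "turn": 0},
    {"claw": 85, "delta_pos": [0, 30, 0], "turn": 0},
    {"claw": 85, "delta_pos": [0, 28, 0], "turn": 0},
    {"claw": 85, "delta_pos": [0, 0, 0], "turn": 0},
    {"claw": 85, "delta_pos": [0, 0, 0], "turn": 0}
  ]
}}

```text
clock: 7.88
eef_pos: [576.4, -6.6, 203.7]
tcp_rot: [-3.141, -0.0, -0.323]
contact_force: [0.5, 0.4, 0.2]
opening: 0.997
grasp_force: 0.0
```

```bash
python3 - <<'E'
from h import *
d=cap('wrist','w5'); s=sense(); print(s['clock'],s['eef_pos'],s['tcp_rot'])
c0=np.array([611.5,98]);y0=-.321
R=np.array([[np.cos(y0),-np.sin(y0)],[np.sin(y0),np.cos(y0)]])
print('tcp ext',R.T@(s['eef_pos'][:2]-c0))
I=cv2.cvtColor(d['img'],cv2.COLOR_RGB2BGR)
cv2.imwrite('pics/w5b.png',cv2.resize(I,(800,600),interpolation=cv2.INTER_CUBIC))
E
```

```text
7.9333 [576.89938454  -5.68724515 203.58540085] [-3.14106801e+00 -4.15309967e-04 -3.21608307e-01]
tcp ext [  -0.1182817  -109.30797504]
```

View pics/w5b.png

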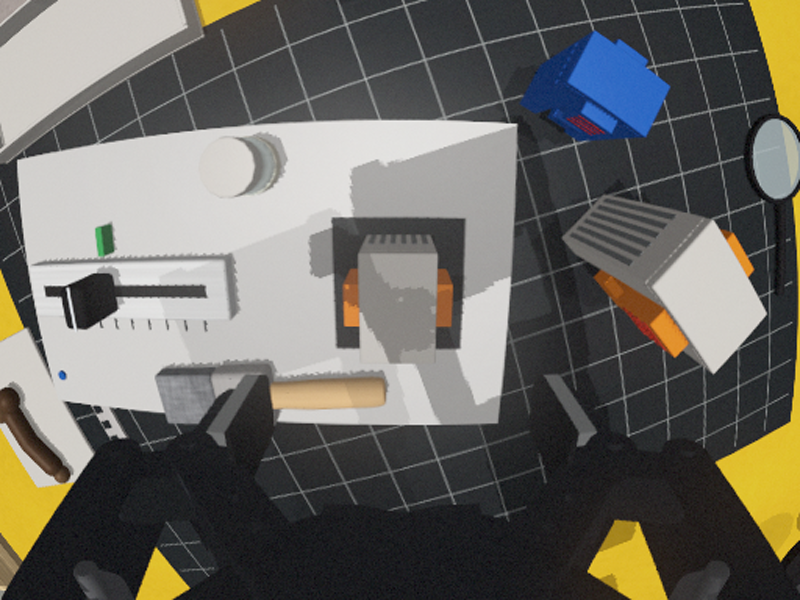

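The cassette's top face spans columns 358–438 and rows 248–362, its orange pads run from 343 to 453, and the fingers straddle it at columns 270 and 547.

```bash
python3 - <<'E'
from h import *
d=load('w5')
c0=np.array([611.5,98]);y0=-.321
R=np.array([[np.cos(y0),-np.sin(y0)],[np.sin(y0),np.cos(y0)]])
e=lambda u,v,z:(R.T@(at_z(d,u*.64,v*.64,z,True)[:2]-c0)).round(1)
print('top',[e(u,v,150) for u,v in((360,248),(436,248),(438,362),(359,362),(398,305))])
print('pads z142',[e(u,300,142) for u in(343,453)])
print('well z100',[e(u,v,100) for u,v in((333,218),(465,219),(461,348),(336,348))])
t=R.T@(sense()['eef_pos'][:2]-c0)
W=lambda x,y,z: np.r_[c0+R@[x,y],z]
for z in(222,235,248):
  for s in(-42,42): print(z,s,[(proj(d,W(t[0]+x,t[1]+s,z),True)/.64).round() for x in(11,-11)])
E
```

```text
top [array([ 31.9, -90.7]), array([  31.8, -128.5]), array([ -30. , -130.8]), array([-30. , -88.4]), array([   2.1, -109.5])]
pads z142 [array([  2.4, -80.2]), array([   2.3, -138.6])]
well z100 [array([ 41.1, -70.3]), array([  40.3, -149.6]), array([ -43.3, -149.9]), array([-43.1, -68.7])]
222 -42 [array([511., 342.]), array([506., 395.])]
222 42 [array([282., 342.]), array([288., 395.])]
235 -42 [array([519., 356.]), array([513., 412.])]
235 42 [array([273., 356.]), array([280., 412.])]
248 -42 [array([529., 373.]), array([521., 431.])]
248 42 [array([263., 373.]), array([271., 431.])]
```

The cassette centre, at ext (1,−109.5), agrees with the TCP at (−0.1,−109.3). The open tips sit 45 mm above the reported TCP. I'll go down 135 mm, so the tips should end at about z 106 once pinched.

{"fn": "step_arm", "kwargs": {
  "motion": [
    {"claw": 85, "delta_pos": [1, 0, 20], "turn": 0},
    {"claw": 85, "delta_pos": [0, 0, 25], "turn": 0},
    {"claw": 85, "delta_pos": [0, 0, 25], "turn": 0},
    {"claw": 85, "delta_pos": [0, 0, 20], "turn": 0},
    {"claw": 85, "delta_pos": [0, 0, 20], "turn": 0},
    {"claw": 85, "delta_pos": [0, 0, 13], "turn": 0},
    {"claw": 85, "delta_pos": [0, 0, 10], "turn": 0},
    {"claw": 85, "delta_pos": [0, 0, 0], "turn": 0}
  ]
}}

```text
clock: 8.6
eef_pos: [576.8, -4.8, 68.0]
tcp_rot: [3.141, 0.003, -0.319]
contact_force: [-0.4, 0.7, 0.7]
opening: 1.0
grasp_force: 0.0
```

{"fn": "step_arm", "kwargs": {
  "motion": [
    {"claw": 60, "delta_pos": [0, 0, 0], "turn": 0},
    {"claw": 60, "delta_pos": [0, 0, 0], "turn": 0},
    {"claw": 60, "delta_pos": [0, 0, 0], "turn": 0},
    {"claw": 60, "delta_pos": [0, 0, 0], "turn": 0}
  ]
}}

```text
clock: 8.93
eef_pos: [578.5, -5.7, 71.0]
tcp_rot: [-3.141, -0.002, -0.32]
contact_force: [0.4, -0.4, -0.5]
opening: 0.706
grasp_force: 0.0
```

{"fn": "step_arm", "kwargs": {
  "motion": [
    {"claw": 36, "delta_pos": [0, 0, 0], "turn": 0},
    {"claw": 36, "delta_pos": [0, 0, 0], "turn": 0},
    {"claw": 36, "delta_pos": [0, 0, 0], "turn": 0},
    {"claw": 36, "delta_pos": [0, 0, 0], "turn": 0},
    {"claw": 36, "delta_pos": [0, 0, 0], "turn": 0},
    {"claw": 36, "delta_pos": [0, 0, 0], "turn": 0},
    {"claw": 36, "delta_pos": [0, 0, 0], "turn": 0}
  ],
  "force": 26
}}

```text
clock: 9.52
eef_pos: [578.8, -5.7, 71.5]
tcp_rot: [-3.141, -0.002, -0.321]
contact_force: [-2.2, 1.0, 8.6]
opening: 0.506
grasp_force: 25.9
```

{"fn": "step_arm", "kwargs": {
  "motion": [
    {"claw": 36, "delta_pos": [0, 0, 0], "turn": 0},
    {"claw": 36, "delta_pos": [0, 0, -3], "turn": 0},
    {"claw": 36, "delta_pos": [0, 0, -4], "turn": 0},
    {"claw": 36, "delta_pos": [0, 0, -5], "turn": 0},
    {"claw": 36, "delta_pos": [0, 0, 0], "turn": 0}
  ]
}}

```text
clock: 9.93
eef_pos: [578.2, -5.9, 82.9]
tcp_rot: [-3.141, -0.001, -0.32]
contact_force: [0.5, 0.7, -2.2]
opening: 0.501
grasp_force: 27.7
```

It is lifting freely, and the −2.2 N reading equals the cassette's weight. I'll raise it the rest of the way.

{"fn": "step_arm", "kwargs": {
  "motion": [
    {"claw": 36, "delta_pos": [0, 0, -8], "turn": 0},
    {"claw": 36, "delta_pos": [0, 0, -10], "turn": 0},
    {"claw": 36, "delta_pos": [0, 0, -10], "turn": 0},
    {"claw": 36, "delta_pos": [0, 0, -12], "turn": 0},
    {"claw": 36, "delta_pos": [0, 0, -12], "turn": 0},
    {"claw": 36, "delta_pos": [0, 0, -12], "turn": 0},
    {"claw": 36, "delta_pos": [0, 0, -12], "turn": 0},
    {"claw": 36, "delta_pos": [0, 0, -12], "turn": 0}
  ]
}}

```text
clock: 10.6
eef_pos: [577.9, -5.8, 171.5]
tcp_rot: [-3.141, -0.001, -0.32]
contact_force: [0.1, 0.2, -1.6]
opening: 0.503
grasp_force: 27.7
```

{"fn": "step_arm", "kwargs": {
  "motion": [
    {"claw": 36, "delta_pos": [0, 0, -12], "turn": 0},
    {"claw": 36, "delta_pos": [0, 0, -12], "turn": 0},
    {"claw": 36, "delta_pos": [0, 0, -10], "turn": 0},
    {"claw": 36, "delta_pos": [0, 0, -5], "turn": 0},
    {"claw": 36, "delta_pos": [0, 0, 0], "turn": 0},
    {"claw": 36, "delta_pos": [0, 0, 0], "turn": 0},
    {"claw": 36, "delta_pos": [0, 0, 0], "turn": 0},
    {"claw": 36, "delta_pos": [0, 0, 0], "turn": 0}
  ]
}}

```text
clock: 11.27
eef_pos: [577.2, -5.8, 208.1]
tcp_rot: [3.141, 0.001, -0.32]
contact_force: [-0.3, -0.6, -3.1]
opening: 0.502
grasp_force: 27.7
```

```bash
python3 - <<'E'
from h import *
d=cap('wrist','w6'); b=cap('scene','s6'); s=sense(); print(s['clock'],s['eef_pos'],s['tcp_rot'],s['grasp_force'],s['contact_force'],s['opening'])
f=lambda d:cv2.cvtColor(d['img'],cv2.COLOR_RGB2BGR)
cv2.imwrite('pics/v6.png',np.hstack([cv2.resize(f(d),(400,300)),cv2.resize(f(b)[100:280,170:410],(400,300))]))
E
```

```text
11.3667 [577.38534804  -5.79588008 208.31415918] [ 3.14125003e+00  1.15530035e-03 -3.20228906e-01] 27.68486201763153 [-0.09570182  0.95346248 -2.34235794] 0.5033069883537666
```

View pics/v6.png

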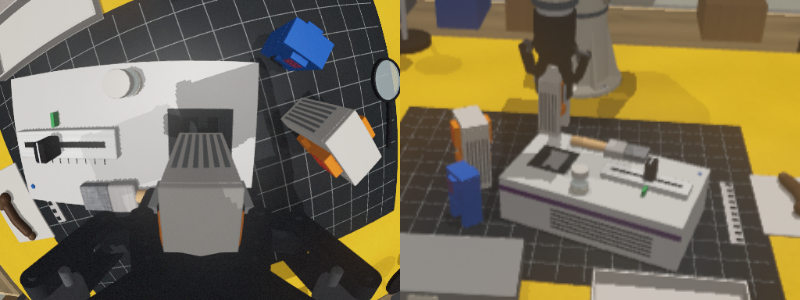

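The wrist view shows the cassette held upright at about (200,190), above its empty well at (200,130). In the scene view it hangs clear of the extractor, the grip is still beside the tab, and nothing else has moved.

```bash
python3 -c "
from rig import *
print(sign_off())"
```

```text
the job is handed in; nothing more can be done
None
```

The job is handed in: the damper was set within about 1 mm of the green tab and left there, and the cassette is held still and upright by its pinched catches, its underside about 7 cm above the deck; the sign-off gave no verdict.

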